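Move the sprayed hearts to the drying rack in reverse order

ROBOT

A 6-joint arm with a two-finger parallel gripper is mounted at the origin on the work surface. World frame = base frame: x ahead of the robot, y to its left, z up, the work surface at z = 0. Lengths are in m, angles in degrees, forces in N, time in s.
With the tool pointing down it reaches from about 0.35 to 0.875 m from the base axis. Payload 4.2 kg.
Tool frame: the origin (TCP) lies at the very end of the fingers, on their centre line; the grasp point (between the pads) lies 19 mm behind it; z points along the fingers, y is the line along which they close (so a half turn about z gives the same grasp; the last joint's range is limited). The gripper opens to 87 mm and grips with 3 to 60 N. Pads are 19 mm wide; open, the fingers measure 117 mm over their backs; the gripper's body (75 mm by 190 mm) begins 51 mm behind the grasp point.
Start: joints at [80.248, 22.042, 0.453, 0, -68.411, -14.817], TCP at [0.26, 0.568, 0.223] pointing down, gripper open.
Joint ranges: [-179.83, 179.83], [-69.29, 118.12], [-61.27, 80.66], [-181.25, 117.63], [-171.15, -9.14], [-177.46, 177.46]. Speed limits (degrees/s): [159.86, 159.86, 180, 180, 180, 180].

INTERFACE

Orientations are given as a 3x3 rotation matrix whose columns are the frame's x, y, z axes.
In Python, from station import monitor, cams, ticket gives the robot as it stands.
- The arm moves only by the tool drive_tool, never from a script. Its argument "moves" is a list of rows, each an object with "delta_pos": the shift along the tool's x, y, z in mm, a list of three; "turn": the turn about the tool's z in rad; "claw": the opening, from 0 (shut) to 1 (fully open). A call has 1 to 12 rows; each row shifts and turns the commanded pose from where the row before left it, along the tool's axes as they then stand; what a row does not reach is not made up. A row lasts 1/8 s, in which the tool goes at most 62.5 mm and 10.7 degrees, less where a joint would pass 70% of its speed; a pose out of reach is approached as far as the arm can. A call is refused whole if a number of a shift passes 62.5 or a number of a turn 0.188, either way. A call with a gripper value outside its range is refused whole. The fingers move at their own pace and stop on an object; the grip force is fixed at half the most. Time passes only in rows, so rows that do not move let the fingers close. It gives the time, the measured TCP pose, the force, the opening and the grip force at its end, in the units of the state.
- monitor.sense(): the state, without advancing time (a new reading comes with each control period).
- cams.capture(name): name is "scene" or "side" or "wrist"; returns a dict with "color" (420x560x3 uint8, red, green, blue), "range_z" (420x560 float32, m along the optical axis (not along the pixel's ray), 0 where there is no reading), "vertical_fov" (degrees; the focal length in pixels is half the picture's height over the tangent of half this angle, whatever the lens; pixels are square), "cx", "cy" (the principal point, pixels), "extrinsics" (4x4, takes a point from camera to world coordinates). Camera axes: x right, y down, z forward; pixel columns grow to the right and rows downward; lengths in m; the calibration is good to about 2 mm. The wrist camera is an equidistant fisheye: a pixel r from the principal point sees the ray r / f radians off the axis. A picture is of the moment at which its call begins.
- ticket.finish_job(): hands the job in; it is judged then, once.
The state is a dict: "time_s": time; "joints": joint angles; "joint_velocities": joint speeds; "effort": joint torques, N m; "tcp_pos": TCP position; "ee_rot": TCP orientation; "wrist_force": force on the tool from outside, world axes, zero at the start; "moment": the same for the moment, N m; "gripper_width": opening from 0.0 (shut) to 1.0 (fully open); "gripper_force": force on a finger pad.
Only numpy, scipy, OpenCV 4.12 (cv2) and the standard library are available. Lean on these libraries where they do the work, as an engineer would, in place of code of your own. Each camera call takes 0.05 s, during which the arm holds its last target. There are 200 camera calls.

TASK

Move the four painted hearts from the spraying tray to the drying rack in reverse order: the heart now at the left end of the tray (left as the robot sees it) goes into the right-end pocket of the rack, the next one into the pocket beside it, and so on to the last. Set each one down gently, standing upright and flat on the floor of its own pocket, without dropping it or tipping any over, and let go of them all. Leave the spray can, the tape roll and the sanding block where they are.

Things in the scene. Friction and masses are not known exactly. Their poses are not given: they have to be found in the camera images.
- heart_red_mid (a point): Loose red wooden heart, about 50 g, 71 mm tall, upright in a tray pocket at the start. Foot: pale disc, 46 mm wide, 8 mm thick; above it a 14 mm wide stem (8-30 mm up) and a heart 55 mm wide (21-71 mm up), both 12 mm thick. Point: on its upright axis, 36 mm above the underside, mid-thickness. x is normal to the flat faces (pinch the 12 mm along x from above), y along the width, z up.
- heart_yellow_mid (a point): Loose yellow wooden heart, about 50 g, 71 mm tall, upright in a tray pocket at the start. Foot: pale disc, 46 mm wide, 8 mm thick; above it a 14 mm wide stem (8-30 mm up) and a heart 55 mm wide (21-71 mm up), both 12 mm thick. Point: on its upright axis, 36 mm above the underside, mid-thickness. x is normal to the flat faces (pinch the 12 mm along x from above), y along the width, z up.
- heart_blue_mid (a point): Loose blue wooden heart, about 50 g, 71 mm tall, upright in a tray pocket at the start. Foot: pale disc, 46 mm wide, 8 mm thick; above it a 14 mm wide stem (8-30 mm up) and a heart 55 mm wide (21-71 mm up), both 12 mm thick. Point: on its upright axis, 36 mm above the underside, mid-thickness. x is normal to the flat faces (pinch the 12 mm along x from above), y along the width, z up.
- heart_green_mid (a point): Loose green wooden heart, about 50 g, 71 mm tall, upright in a tray pocket at the start. Foot: pale disc, 46 mm wide, 8 mm thick; above it a 14 mm wide stem (8-30 mm up) and a heart 55 mm wide (21-71 mm up), both 12 mm thick. Point: on its upright axis, 36 mm above the underside, mid-thickness. x is normal to the flat faces (pinch the 12 mm along x from above), y along the width, z up.
- swatch_red: Fixed flat red colour swatch, 18 x 44 x 4 mm, on the tray's ledge just beyond the pocket where the red heart stands at the start; it stays as a record of the starting order. Origin: centre of its underside; axes parallel to the tray's; that pocket's centre is at x = -49.5 mm, y = 0 in its frame.
- swatch_yellow: Fixed flat yellow colour swatch, 18 x 44 x 4 mm, on the tray's ledge just beyond the pocket where the yellow heart stands at the start; it stays as a record of the starting order. Origin: centre of its underside; axes parallel to the tray's; that pocket's centre is at x = -49.5 mm, y = 0 in its frame.
- swatch_blue: Fixed flat blue colour swatch, 18 x 44 x 4 mm, on the tray's ledge just beyond the pocket where the blue heart stands at the start; it stays as a record of the starting order. Origin: centre of its underside; axes parallel to the tray's; that pocket's centre is at x = -49.5 mm, y = 0 in its frame.
- swatch_green: Fixed flat green colour swatch, 18 x 44 x 4 mm, on the tray's ledge just beyond the pocket where the green heart stands at the start; it stays as a record of the starting order. Origin: centre of its underside; axes parallel to the tray's; that pocket's centre is at x = -49.5 mm, y = 0 in its frame.
- tray: Spraying tray, fixed: pale plywood, 99 x 293 mm, 26 mm ledge (12 mm high) with swatches on its +x side; a heart in each pocket. Four 63 x 63 mm pockets along y, centres y = +102, +34, -34, -102 mm, x = 0; floor 5 mm and tops of the 5 mm walls 17 mm above the origin, end cheeks 22 mm high. Origin: underside, below the middle of the row; +y to the robot's left, +x away from it.
- dryer: Drying rack, fixed: charcoal grey, white end cheeks, 73 x 293 mm, no swatches, empty; nearer than or beyond the tray. Four 63 x 63 mm pockets along y, centres y = +102, +34, -34, -102 mm, x = 0; floor 5 mm and tops of the 5 mm walls 17 mm above the origin, end cheeks 22 mm high. Origin: underside, below the middle of the row; +y to the robot's left, +x away from it.
- spray_can: Bystander: upright blue and white spray can, 66 mm diameter, 180 mm tall, left of the work; origin at the centre of its underside.
- tape_roll: Bystander: cream roll of masking tape lying flat, 100 mm diameter, 25 mm high, right of the work; origin at the centre of its underside.
- sanding_block: Bystander: cork sanding block, 110 x 65 x 34 mm, left of the work; origin at the centre of its underside.
Mind the look-alikes: they are no part of the job. Several things look just like the part that bears heart_blue_mid: the one meant starts nearest to the robot's base.

How it is judged:
By the outcome, as a careful person would: the job done as asked, in the order asked, and still so for the second after the job is handed in, with the robot touching nothing.
It also fails if it takes over 99 s, if anything falls off the work surface, if the arm or the gripper's body presses on something with over 40 N, if the wrist force passes 120 N, or if a joint passes its speed limit or range.

## Working session

There is one attempt and no reset: what is moved stays moved. The work goes in short steps, Python scripts to look and compute and a tool call to move; the robot and the scene stay as the last step left them, time stands still between calls to the robot, and variables do not carry over. Pictures are saved under pics/ and viewed, at most 14 in all, crops included, and the job is handed in when it is done.

Besides the shell and the picture viewer there is one more tool, called after "Request:" as name(argument=value, ...), one argument or row to a line, values as JSON. drive_tool: Moves the arm, as the interface text tells. Its arguments: {"type":"object","properties":{"moves":{"type":"array","items":{"type":"object","properties":{"delta_pos":{"type":"array","items":{"type":"number"}},"turn":{"type":"number"},"claw":{"type":"number"}}}}},"required":["moves"]}

```bash
mkdir -p pics; cat > h.py <<'E'
import numpy as np, cv2
from station import monitor, cams, ticket
def cap(n):
    d=cams.capture(n); d['f']=d['color'].shape[0]/2/np.tan(np.radians(d['vertical_fov']/2)); return d
def save(d,n): cv2.imwrite('pics/'+n,cv2.cvtColor(d['color'],cv2.COLOR_RGB2BGR))
def cloud(d):
    h,w=d['range_z'].shape; v,u=np.mgrid[:h,:w]; z=d['range_z']
    p=np.stack([(u-d['cx'])/d['f']*z,(v-d['cy'])/d['f']*z,z],-1)
    E=d['extrinsics']; return p@E[:3,:3].T+E[:3,3]
E
python3 - <<'E'
from h import *
a=cap('scene');b=cap('side')
for d,n in((a,'scene'),(b,'side')):
    np.savez('%s0.npz'%n,**d); save(d,n+'0.png'); print(n,d['extrinsics'].round(3).tolist(),d['f'])
s=monitor.sense();print(s['time_s'],s['tcp_pos'],np.array(s['ee_rot']).round(3).tolist(),s['gripper_width'])
E
```

```text
scene [[-0.808, 0.375, -0.453, 1.109], [0.589, 0.529, -0.612, 0.732], [0.01, -0.761, -0.648, 0.86], [0.0, 0.0, 0.0, 1.0]] 419.53195389859843
side [[-1.0, -0.005, 0.006, 0.522], [-0.007, 0.761, -0.648, 0.79], [-0.001, -0.648, -0.761, 0.977], [0.0, 0.0, 0.0, 1.0]] 513.3521009614321
0.1 [0.25959655 0.56794842 0.22155567] [[0.909, -0.416, -0.001], [-0.416, -0.909, -0.002], [0.0, 0.002, -1.0]] 0.9977088277068467
```

```bash
sleep 1; ls . pics
```

```text
.:
h.py
pics
scene0.npz
side0.npz

pics:
scene0.png
side0.png
```

View pics/scene0.png

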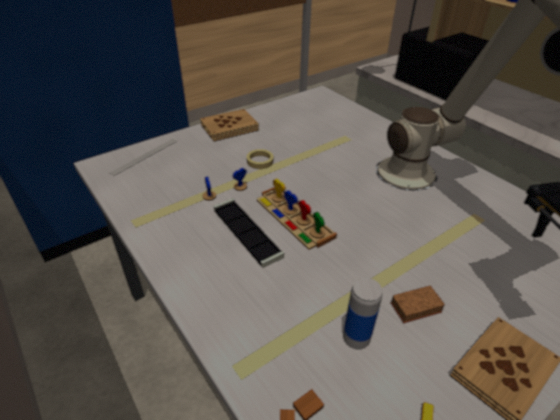

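View pics/side0.png

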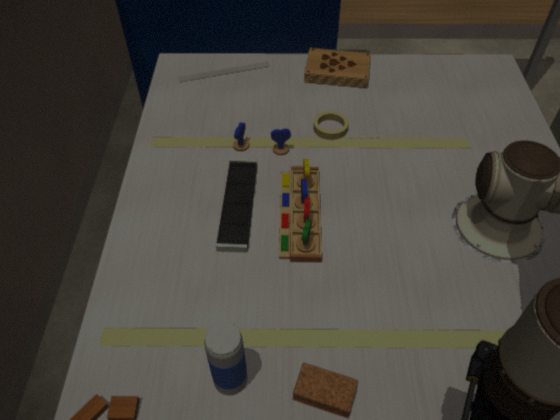

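```bash
cat > m.py <<'E'
from h import *
cols={'red':[(0,8),(172,180)],'yellow':[(24,34)],'blue':[(108,128)],'green':[(45,85)]}
def mask(rgb,c):
    H=cv2.cvtColor(rgb,cv2.COLOR_RGB2HSV); m=np.zeros(H.shape[:2],bool)
    for lo,hi in cols[c]: m|=(H[...,0]>=lo)&(H[...,0]<=hi)
    return m&(H[...,1]>130)&(H[...,2]>40)
def hearts(ds,zlo=.035,zhi=.085,cols=cols):
    for c in cols:
        for n,d in ds.items():
            P=cloud(d); k=mask(d['color'],c)&(P[...,2]>zlo)&(P[...,2]<zhi)&(P[...,0]>.3)&(P[...,0]<.9)&(P[...,1]>-.35)&(P[...,1]<.25)
            nn,l,st,_=cv2.connectedComponentsWithStats(k.astype(np.uint8))
            for i in range(1,nn):
                if st[i,4]<15: continue
                p=P[l==i]; r=cv2.minAreaRect((p[:,:2]*1000).astype(np.float32))
                print(c,n,'px',st[i].tolist(),'med',np.median(p,0).round(3),'rect',np.round(r[0],1),np.round(r[1],1),round(r[2],1),'zmax',p[:,2].max().round(3))
E
python3 - <<'E'
from m import *
ds={n:{**np.load(n+'0.npz')} for n in('scene','side')}
hearts(ds)
for n,d in ds.items():
    P=cloud(d); H=cv2.cvtColor(d['color'],cv2.COLOR_RGB2HSV)
    for c in cols:
        k=mask(d['color'],c)&(P[...,2]>.004)&(P[...,2]<.025)&(P[...,0]>.4)&(P[...,0]<.75)&(P[...,1]>-.2)&(P[...,1]<.2)
        if k.sum(): print('sw',n,c,k.sum(),np.median(P[k],0).round(4))
    k=(H[...,2]<70)&(P[...,2]>.002)&(P[...,2]<.03)&(P[...,0]>.45)&(P[...,0]<.9)&(abs(P[...,1])<.25)
    nn,l,st,_=cv2.connectedComponentsWithStats(k.astype(np.uint8)); i=1+st[1:,4].argmax(); p=P[l==i]
    r=cv2.minAreaRect((p[:,:2]*1000).astype(np.float32)); print('rack',n,st[i],r,np.percentile(p[:,2],[5,50,95]))
    k=(P[...,2]>.05)&(P[...,2]<.3)&(P[...,0]<.9)&(P[...,0]>.2)&(P[...,1]<.3)
    print(np.abs(P[300:310,200:210,2]).mean())
d=ds['side'];cv2.imwrite('pics/crop.png',cv2.resize(d['color'][100:270,200:360,::-1],None,fx=4,fy=3.5,interpolation=2))
E
```

```text
red scene px [298, 200, 13, 16, 121] med [0.473 0.003 0.066] rect [470.   -0.9] [51.6 14.6] 88.3 zmax 0.077
red side px [304, 198, 6, 21, 107] med [0.468 0.012 0.072] rect [467.7   2.6] [48.7 11.9] 84.5 zmax 0.078
yellow scene px [275, 179, 9, 7, 27] med [ 0.466 -0.134  0.075] rect [ 466.  -133.1] [10.3 33.9] 4.1 zmax 0.079
yellow side px [304, 159, 6, 13, 65] med [ 0.466 -0.133  0.073] rect [ 465.5 -135.4] [11.3 45.6] 5.7 zmax 0.077
blue scene px [234, 169, 11, 11, 87] med [ 0.533 -0.264  0.058] rect [ 533.5 -265.6] [47.1 12. ] 8.9 zmax 0.073
blue scene px [206, 178, 4, 13, 31] med [ 0.649 -0.266  0.066] rect [ 647.1 -271.6] [38.7  8.6] 73.0 zmax 0.071
blue scene px [285, 191, 12, 15, 108] med [ 0.477 -0.06   0.065] rect [474.  -60.9] [13.3 45.3] 3.2 zmax 0.077
blue side px [235, 123, 9, 15, 62] med [ 0.645 -0.27   0.068] rect [ 644.1 -276.8] [45.9 13.3] 76.4 zmax 0.072
blue side px [272, 129, 17, 12, 93] med [ 0.53  -0.265  0.065] rect [ 532.3 -265.5] [43.1 18.9] 0.8 zmax 0.074
blue side px [302, 179, 6, 18, 79] med [ 0.473 -0.056  0.071] rect [472.6 -60.8] [11.2 47.8] 3.8 zmax 0.0
[... 243 characters left out ...]
.001  0.0156]
sw scene yellow 60 [ 0.5141 -0.1336  0.0152]
sw scene blue 35 [ 0.5158 -0.0659  0.0155]
sw scene green 58 [0.5187 0.0687 0.015 ]
rack scene [ 215  201   65   64 1497] ((638.8423461914062, -61.8663330078125), (282.2603759765625, 73.96320343017578), 87.61668395996094) [0.00265909 0.00609469 0.01731051]
0.0013581215587922834
sw side red 117 [ 0.5182 -0.0014  0.0138]
sw side yellow 100 [ 0.5171 -0.1368  0.0141]
sw side blue 71 [ 0.5183 -0.068   0.0141]
sw side green 108 [0.5205 0.0653 0.0143]
rack side [ 216  161   41   91 2170] ((638.4888305664062, -58.32939147949219), (292.5352478027344, 76.20452880859375), 87.60074615478516) [0.0022722  0.00555982 0.01703466]
0.01173647814123413
```

View pics/crop.png

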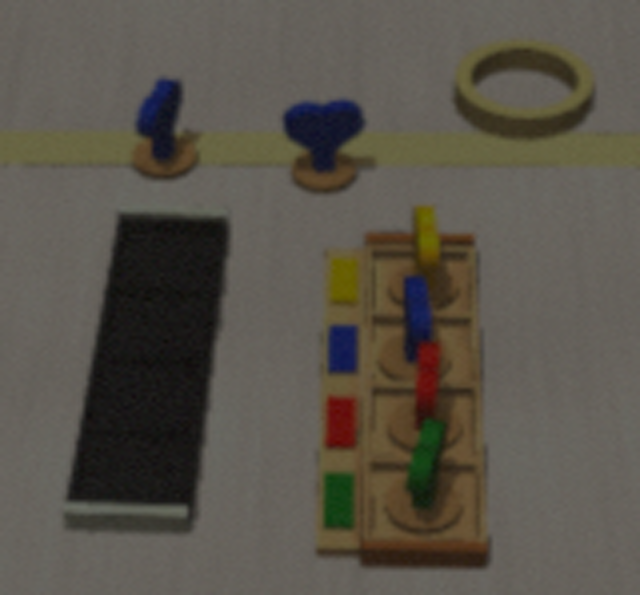

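The crop shows the tray hearts, from −y to +y, as yellow, blue, red and green. The blue ones are at scene pixels (291,200), (240,180) and (209,187). The one meant is in the tray at (291,200), nearest the base, and the other two stand loose. Green is leftmost, so it goes to the right-end rack pocket.

Request:
drive_tool(
  moves=[
    {"turn": 0.173, "claw": 1},
    {"turn": 0.173},
    {"turn": 0.173},
    {"turn": 0.173},
    {"turn": 0.173},
    {"turn": 0.173},
    {"turn": 0.173},
    {"turn": 0.173},
  ],
)

```text
invalid input
```

Request:
drive_tool(
  moves=[
    {"delta_pos": [36.2, -27.1, 0]},
    {"delta_pos": [36.2, -27.1, 0]},
    {"delta_pos": [36.2, -27.1, 0]},
    {"delta_pos": [36.2, -27.1, 0]},
    {"delta_pos": [36.2, -27.1, 0]},
    {"delta_pos": [36.2, -27.1, 0]},
    {"delta_pos": [36.2, -27.1, 0]},
    {"delta_pos": [36.2, -27.1, 0]},
    {"delta_pos": [36.2, -27.1, 0]},
    {"delta_pos": [36.2, -27.1, 0]},
    {"delta_pos": [36.2, -27.1, 0]},
    {"delta_pos": [36.2, -27.1, 0]},
  ],
)

```text
invalid input
```

```bash
cat >> h.py <<'E'
def R2(): 
    s=monitor.sense(); return s,np.array(s['ee_rot']),np.array(s['tcp_pos'])
def go(p,yaw):
    """remaining turn (rad, first) then shift in tool mm; p mm, yaw deg of the heart frame"""
    s,R,t=R2(); a=np.degrees(np.arctan2(R[1,1],R[0,1])); w=(yaw+180-a+180)%360-180; turn=-np.radians(w)
    h=np.radians(yaw+180); y=np.array([np.cos(h),np.sin(h),0]); z=np.array([0,0,-1.]); x=np.cross(y,z)
    D=np.array(p)-t*1000
    print('turn',turn.round(3),'shift',(np.array([x,y,z])@D).round(1),'at',(t*1000).round(1))
E
python3 - <<'E'
from h import *
s,R,t=R2();print(s['time_s'],t.round(4),np.degrees(np.arctan2(R[1,1],R[0,1])),R[:,2].round(4),s['joints'],s['wrist_force'])
d=cap('wrist');save(d,'w1.png');np.savez('w1.npz',**d)
for n in('scene','side'):
    P=cloud({**np.load(n+'0.npz')}); k=(P[...,2]>.012)&(P[...,2]<.026)&(abs(P[...,0]-.64)<.06)&(P[...,1]>-.26)&(P[...,1]<.14)
    p=P[k]; print(n,k.sum(),cv2.minAreaRect((p[:,:2]*1000).astype(np.float32)),(p[:,:2].max(0)+p[:,:2].min(0))/2)
E
```

```text
0.1 [0.2596 0.5679 0.2216] -114.5735212202235 [-7.0e-04 -1.8e-03 -1.0e+00] [ 8.02506556e+01  2.20873500e+01  3.87345004e-01 -2.57178459e-02
 -6.84101869e+01 -1.48146857e+01] [ 0.60677325 -0.61288469 -0.1574841 ]
scene 604 ((637.8682861328125, -63.16886901855469), (297.73089599609375, 75.80142974853516), 87.61668395996094) [ 0.63797811 -0.06260949]
side 782 ((637.0219116210938, -61.222930908203125), (298.44415283203125, 73.40103912353516), 87.5734634399414) [ 0.63679937 -0.06115627]
```

View pics/w1.png

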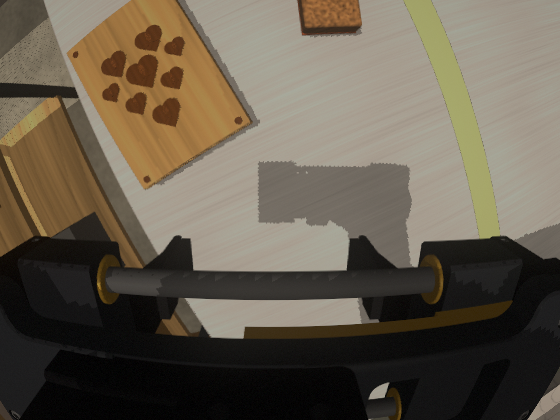

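The wrist picture shows the cutting board, the table and the open fingers; the arm has not moved, because those rows were refused. I'll give every key in each row.

Request:
drive_tool(
  moves=[
    {"delta_pos": [0, 0, 0], "turn": 0.173, "claw": 1},
    {"delta_pos": [0, 0, 0], "turn": 0.173, "claw": 1},
    {"delta_pos": [0, 0, 0], "turn": 0.173, "claw": 1},
    {"delta_pos": [0, 0, 0], "turn": 0.173, "claw": 1},
    {"delta_pos": [0, 0, 0], "turn": 0.173, "claw": 1},
    {"delta_pos": [0, 0, 0], "turn": 0.173, "claw": 1},
    {"delta_pos": [0, 0, 0], "turn": 0.173, "claw": 1},
    {"delta_pos": [0, 0, 0], "turn": 0.173, "claw": 1},
  ],
)

```text
time_s: 1.15
tcp_pos: [0.2597, 0.5682, 0.2221]
ee_rot: [[-0.245, -0.969, -0.0], [-0.969, 0.245, -0.001], [0.001, 0.0, -1.0]]
wrist_force: [0.5, -0.0, 0.0]
gripper_width: 0.999
gripper_force: 0.0
```

Request:
drive_tool(
  moves=[
    {"delta_pos": [36.2, -27.1, 0], "turn": 0, "claw": 1},
    {"delta_pos": [36.2, -27.1, 0], "turn": 0, "claw": 1},
    {"delta_pos": [36.2, -27.1, 0], "turn": 0, "claw": 1},
    {"delta_pos": [36.2, -27.1, 0], "turn": 0, "claw": 1},
    {"delta_pos": [36.2, -27.1, 0], "turn": 0, "claw": 1},
    {"delta_pos": [36.2, -27.1, 0], "turn": 0, "claw": 1},
    {"delta_pos": [36.2, -27.1, 0], "turn": 0, "claw": 1},
    {"delta_pos": [36.2, -27.1, 0], "turn": 0, "claw": 1},
    {"delta_pos": [36.2, -27.1, 0], "turn": 0, "claw": 1},
    {"delta_pos": [36.2, -27.1, 0], "turn": 0, "claw": 1},
    {"delta_pos": [36.2, -27.1, 0], "turn": 0, "claw": 1},
    {"delta_pos": [36.2, -27.1, 0], "turn": 0, "claw": 1},
  ],
)

```text
time_s: 2.65
tcp_pos: [0.4717, 0.0673, 0.2225]
ee_rot: [[-0.24, -0.971, -0.0], [-0.971, 0.24, 0.0], [-0.0, 0.0, -1.0]]
wrist_force: [-0.1, 0.5, -0.4]
gripper_width: 0.999
gripper_force: 0.0
```

```bash
python3 - <<'E'
from h import *
d=cap('wrist');save(d,'w2.png');np.savez('w2.npz',**d);print(d['extrinsics'].round(4).tolist(),d['f'])
go([470.2,67.1,36],-14)
E
```

```text
[[-0.9709, 0.2304, 0.0648, 0.4546], [0.2394, 0.9345, 0.2633, -0.0048], [0.0001, 0.2712, -0.9625, 0.3845], [0.0, 0.0, 0.0, 1.0]] 325.19226210127806
turn -0.001 shift [ -2.4   3.1 186.3] at [472.7  64.1 222.3]
```

View pics/w2.png

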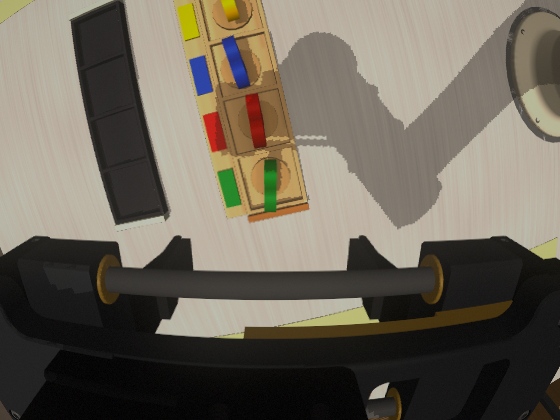

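The wrist view shows all four tray hearts at about (270,185), (255,120), (235,60) and (230,10). It also shows the empty rack at (120,115), so I can refine the poses from here.

```bash
cat >> m.py <<'E'
def fcloud(d):
    h,w=d['range_z'].shape; v,u=np.mgrid[:h,:w]; x=u-d['cx'];y=v-d['cy']; r=np.hypot(x,y)+1e-9; t=np.tan(r/d['f']); z=d['range_z']
    p=np.stack([x/r*t*z,y/r*t*z,z],-1); E=d['extrinsics']; return p@E[:3,:3].T+E[:3,3]
def wm(d):
    P=fcloud(d); ok=(d['range_z']>0)
    for c in cols:
        for nm,lo,hi,xr in(('heart',.07,.085,(.42,.70)),('swatch',.010,.024,(.49,.55))):
            k=ok&mask(d['color'],c)&(P[...,2]>lo)&(P[...,2]<hi)&(P[...,0]>xr[0])&(P[...,0]<xr[1])&(P[...,1]>-.22)
            if k.sum()<10: continue
            r=cv2.minAreaRect((P[k][:,:2]*1000).astype(np.float32)); print(c,nm,k.sum(),np.round(r[0],1),np.round(r[1],1),round(r[2],1),P[k][:,2].mean().round(4))
    k=ok&(P[...,2]>.013)&(P[...,2]<.026)&(abs(P[...,0]-.64)<.06)&(P[...,1]>-.26)&(P[...,1]<.14)
    print('rack',k.sum(),cv2.minAreaRect((P[k][:,:2]*1000).astype(np.float32)))
E
python3 - <<'E'
from m import *
wm({**np.load('w2.npz')})
E
```

```text
red heart 625 [469.   -3.8] [48.9 12. ] 85.7 0.0745
red swatch 594 [519.7  -2.7] [44.5 18. ] 89.7 0.0157
yellow heart 136 [ 465.8 -122.3] [12.3 12.2] 5.1 0.0752
yellow swatch 562 [ 518.9 -139.8] [46.5 20.1] 89.1 0.0156
blue heart 585 [473.5 -65.1] [11.7 49.2] 4.3 0.0745
blue swatch 552 [518.7 -70.3] [43.4 17.5] 89.4 0.0158
green heart 536 [471.5  63.4] [47.9 11. ] 76.4 0.0744
green swatch 567 [520.7  65.9] [44.9 18. ] 90.0 0.0157
rack 3517 ((638.5082397460938, -63.65362548828125), (293.98358154296875, 75.15733337402344), 87.52233123779297)
```

Request:
drive_tool(
  moves=[
    {"delta_pos": [0, 1.5, 40], "turn": 0, "claw": 1},
    {"delta_pos": [0, 0, 40], "turn": 0, "claw": 1},
    {"delta_pos": [0, 0, 40], "turn": 0, "claw": 1},
    {"delta_pos": [0, 0, 30], "turn": 0, "claw": 1},
    {"delta_pos": [0, 0, 20], "turn": 0, "claw": 1},
    {"delta_pos": [0, 0, 16], "turn": 0, "claw": 1},
    {"delta_pos": [0, 0, 0], "turn": 0, "claw": 1},
    {"delta_pos": [0, 0, 0], "turn": 0, "claw": 0},
    {"delta_pos": [0, 0, 0], "turn": 0, "claw": 0},
    {"delta_pos": [0, 0, 0], "turn": 0, "claw": 0},
    {"delta_pos": [0, 0, 0], "turn": 0, "claw": 0},
    {"delta_pos": [0, 0, 0], "turn": 0, "claw": 0},
  ],
)

```text
time_s: 4.2
tcp_pos: [0.47, 0.0691, 0.0367]
ee_rot: [[-0.24, -0.971, 0.0], [-0.971, 0.24, 0.0], [-0.0, -0.0, -1.0]]
wrist_force: [0.1, 1.0, -0.4]
gripper_width: 0.516
gripper_force: 0.0
```

Request:
drive_tool(
  moves=[
    {"delta_pos": [0, 0, 0], "turn": 0, "claw": 0},
    {"delta_pos": [0, 0, 0], "turn": 0, "claw": 0},
    {"delta_pos": [0, 0, 0], "turn": 0, "claw": 0},
    {"delta_pos": [0, 0, 0], "turn": 0, "claw": 0},
    {"delta_pos": [0, 0, 0], "turn": 0, "claw": 0},
    {"delta_pos": [0, 0, 0], "turn": 0, "claw": 0},
  ],
)

```text
time_s: 4.95
tcp_pos: [0.47, 0.0691, 0.0365]
ee_rot: [[-0.24, -0.971, -0.0], [-0.971, 0.24, -0.0], [0.0, 0.0, -1.0]]
wrist_force: [-0.3, -0.3, 0.5]
gripper_width: 0.133
gripper_force: 30.0
```

```bash
python3 - <<'E'
from h import *
s,R,t=R2();print(t,s['joints'],s['gripper_force'])
go([633.6,-164.9,140],-2.45)
E
```

```text
[0.469999   0.06908665 0.03654248] [ 2.80192479e+01  2.11560011e+01 -3.35853774e+01  5.08971962e-04
 -3.52595558e+01 -4.18883157e+01] 29.999937603197395
turn -0.199 shift [ 226.8 -173.5 -103.5] at [470.   69.1  36.5]
```

Request:
drive_tool(
  moves=[
    {"delta_pos": [0, 0, -10], "turn": 0, "claw": 0},
    {"delta_pos": [0, 0, -20], "turn": 0, "claw": 0},
    {"delta_pos": [0, 0, -25], "turn": 0, "claw": 0},
    {"delta_pos": [0, 0, -25], "turn": 0, "claw": 0},
    {"delta_pos": [0, 0, -15], "turn": 0, "claw": 0},
    {"delta_pos": [0, 0, -8], "turn": 0, "claw": 0},
    {"delta_pos": [0, 0, 0], "turn": -0.066, "claw": 0},
    {"delta_pos": [0, 0, 0], "turn": -0.067, "claw": 0},
    {"delta_pos": [0, 0, 0], "turn": -0.066, "claw": 0},
    {"delta_pos": [0, 0, 0], "turn": 0, "claw": 0},
  ],
)

```text
time_s: 6.2
tcp_pos: [0.4697, 0.069, 0.1394]
ee_rot: [[-0.044, -0.999, -0.001], [-0.999, 0.044, -0.0], [0.0, 0.001, -1.0]]
wrist_force: [0.6, 0.5, 0.2]
gripper_width: 0.132
gripper_force: 30.0
```

```bash
python3 - <<'E'
from m import *
d=cap('side');go([633.6,-162,140],-2.45)
hearts({'side':d},.035,.22,['green'])
E
```

```text
turn -0.001 shift [ 223.8 -173.6   -0.6] at [469.8  69.  139.4]
green side px [307, 196, 5, 14, 56] med [0.469 0.083 0.175] rect [469.   77.6] [31.1  8.4] 89.0 zmax 0.181
```

Request:
drive_tool(
  moves=[
    {"delta_pos": [14, -11, 0], "turn": 0, "claw": 0},
    {"delta_pos": [28, -21.5, 0], "turn": 0, "claw": 0},
    {"delta_pos": [35, -27.5, 0], "turn": 0, "claw": 0},
    {"delta_pos": [35, -27, 0], "turn": 0, "claw": 0},
    {"delta_pos": [35, -27, 0], "turn": 0, "claw": 0},
    {"delta_pos": [35, -27, 0], "turn": 0, "claw": 0},
    {"delta_pos": [28, -21.5, 0], "turn": 0, "claw": 0},
    {"delta_pos": [14, -11, 0], "turn": 0, "claw": 0},
    {"delta_pos": [0, 0, 0], "turn": 0, "claw": 0},
    {"delta_pos": [0, 0, 0], "turn": 0, "claw": 0},
  ],
)

```text
time_s: 7.5
tcp_pos: [0.6331, -0.1613, 0.1394]
ee_rot: [[-0.043, -0.999, -0.001], [-0.999, 0.043, 0.0], [-0.0, 0.001, -1.0]]
wrist_force: [0.1, 1.1, -0.8]
gripper_width: 0.138
gripper_force: 30.0
```

```bash
python3 - <<'E'
from m import *
go([633.6,-162,37.5],-2.45)
d=cap('side');save(d,'s2.png');hearts({'side':d},.035,.22,['green'])
P=cloud(d);k=(P[...,2]>.012)&(P[...,2]<.026)&(abs(P[...,0]-.64)<.06)&(P[...,1]>-.26)&(P[...,1]<.14);print(P[k].min(0),P[k].max(0))
E
```

```text
turn 0.0 shift [  0.6  -0.6 101.9] at [ 633.1 -161.3  139.4]
green side px [236, 121, 4, 15, 36] med [ 0.633 -0.149  0.175] rect [ 632.3 -155.1] [ 7.6 38.8] 2.6 zmax 0.182
[ 0.595473   -0.2113027   0.01202099] [0.67852757 0.08641014 0.02428481]
```

View pics/s2.png

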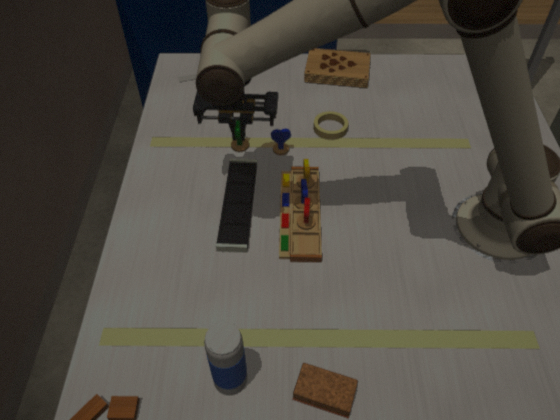

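The held green heart, at side pixel (238,135), is above the −y end of the rack and lined up with it. Lowering now.

Request:
drive_tool(
  moves=[
    {"delta_pos": [0.6, -0.6, 20], "turn": 0, "claw": 0},
    {"delta_pos": [0, 0, 28], "turn": 0, "claw": 0},
    {"delta_pos": [0, 0, 25], "turn": 0, "claw": 0},
    {"delta_pos": [0, 0, 15], "turn": 0, "claw": 0},
    {"delta_pos": [0, 0, 8], "turn": 0, "claw": 0},
    {"delta_pos": [0, 0, 4], "turn": 0, "claw": 0},
    {"delta_pos": [0, 0, 1], "turn": 0, "claw": 0},
    {"delta_pos": [0, 0, 1], "turn": 0, "claw": 0},
    {"delta_pos": [0, 0, 0], "turn": 0, "claw": 0},
  ],
)

```text
time_s: 8.68
tcp_pos: [0.6345, -0.1629, 0.038]
ee_rot: [[-0.043, -0.999, 0.001], [-0.999, 0.043, -0.0], [0.0, -0.001, -1.0]]
wrist_force: [0.3, 0.2, -0.9]
gripper_width: 0.136
gripper_force: 30.0
```

Request:
drive_tool(
  moves=[
    {"delta_pos": [0, 0, 0.7], "turn": 0, "claw": 0},
    {"delta_pos": [0, 0, 0.7], "turn": 0, "claw": 0},
    {"delta_pos": [0, 0, 0], "turn": 0, "claw": 0},
  ],
)

```text
time_s: 9.05
tcp_pos: [0.6344, -0.1628, 0.0366]
ee_rot: [[-0.043, -0.999, 0.0], [-0.999, 0.043, -0.0], [0.0, -0.0, -1.0]]
wrist_force: [-1.6, 0.1, 2.0]
gripper_width: 0.133
gripper_force: 30.0
```

Request:
drive_tool(
  moves=[
    {"delta_pos": [0, 0, 0.3], "turn": 0, "claw": 0},
    {"delta_pos": [0, 0, 0], "turn": 0, "claw": 0.3},
    {"delta_pos": [0, 0, 0], "turn": 0, "claw": 0.6},
    {"delta_pos": [0, 0, 0], "turn": 0, "claw": 0.6},
    {"delta_pos": [0, 0, 0], "turn": 0, "claw": 0.6},
    {"delta_pos": [0, 0, 0], "turn": 0, "claw": 0.6},
    {"delta_pos": [0, 0, -15], "turn": 0, "claw": 0.6},
    {"delta_pos": [0, 0, -30], "turn": 0, "claw": 0.6},
    {"delta_pos": [0, 0, -35], "turn": 0, "claw": 0.8},
    {"delta_pos": [0, 0, -24], "turn": 0, "claw": 0.8},
    {"delta_pos": [0, 0, 0], "turn": 0, "claw": 0.8},
  ],
)

```text
time_s: 10.42
tcp_pos: [0.636, -0.163, 0.1436]
ee_rot: [[-0.043, -0.999, 0.007], [-0.999, 0.043, -0.001], [0.0, -0.007, -1.0]]
wrist_force: [0.4, 0.4, 0.3]
gripper_width: 0.781
gripper_force: 0.0
```

```bash
python3 - <<'E'
from m import *
go([468.8,-2.5,140],-4.3); s=monitor.sense();print(s['gripper_width'],s['wrist_force'])
d=cap('side');save(d,'s3.png');hearts({'side':d},.035,.22)
d=cap('wrist');save(d,'w3.png');wm(d)
E
```

```text
turn 0.032 shift [-147.5  178.8    3.6] at [ 636.  -163.   143.6]
0.7811446794026776 [0.4480749  0.37959981 0.25583154]
red side px [304, 197, 6, 22, 108] med [0.468 0.01  0.071] rect [467.9  -4.9] [66.8 11.7] 87.6 zmax 0.077
yellow side px [304, 159, 5, 6, 28] med [ 0.466 -0.143  0.073] rect [ 465.9 -144.8] [18.9 10.1] 89.1 zmax 0.076
blue side px [235, 123, 9, 15, 65] med [ 0.645 -0.271  0.067] rect [ 644.2 -277.3] [46.3 12.2] 72.0 zmax 0.075
blue side px [272, 129, 17, 11, 76] med [ 0.522 -0.265  0.066] rect [ 532.7 -266.1] [44.3 17.3] 11.1 zmax 0.072
blue side px [301, 180, 7, 17, 79] med [ 0.473 -0.052  0.072] rect [473.3 -60.3] [11.2 47.4] 7.8 zmax 0.077
green side px [237, 151, 6, 16, 65] med [ 0.633 -0.154  0.072] rect [ 632.5 -160. ] [43.1 12.1] 87.4 zmax 0.079
yellow heart 275 [ 467. -146.] [13.1 24.7] 2.9 0.0749
yellow swatch 361 [ 516.2 -147.3] [26.5 18.7] 88.7 0.0158
blue swatch 135 [520.  -88.1] [10.4 15.5] 90.0 0.0156
green heart 960 [ 634.7 -167.6] [47.9 11.4] 87.2 0.0745
rack 3437 ((636.6293334960938, -114.69312286376953), (191.3380889892578, 73.82124328613281), 87.6458511352539)
```

View pics/w3.png

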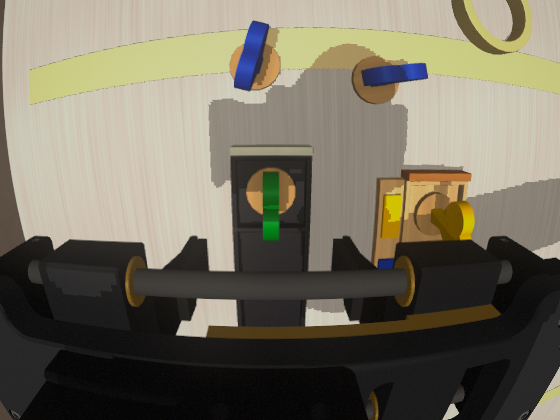

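The wrist view shows green standing with its foot disc at about (270,190), inside the end pocket. Next is red.

Request:
drive_tool(
  moves=[
    {"delta_pos": [0, 0, 0], "turn": 0.032, "claw": 0.6},
    {"delta_pos": [-10, 12, 0], "turn": 0, "claw": 0.6},
    {"delta_pos": [-19, 23, 0], "turn": 0, "claw": 0.6},
    {"delta_pos": [-26, 31, 0], "turn": 0, "claw": 0.6},
    {"delta_pos": [-26, 31, 0], "turn": 0, "claw": 0.6},
    {"delta_pos": [-26, 31, 0], "turn": 0, "claw": 0.6},
    {"delta_pos": [-22, 27, 0], "turn": 0, "claw": 0.6},
    {"delta_pos": [-13, 16, 0], "turn": 0, "claw": 0.6},
    {"delta_pos": [-6, 8, 0], "turn": 0, "claw": 0.6},
    {"delta_pos": [0, 0, 0], "turn": 0, "claw": 0.6},
    {"delta_pos": [0, 0, 0], "turn": 0, "claw": 0.6},
  ],
)

```text
time_s: 11.9
tcp_pos: [0.4673, -0.002, 0.1398]
ee_rot: [[-0.075, -0.997, 0.0], [-0.997, 0.075, -0.0], [0.0, -0.0, -1.0]]
wrist_force: [0.1, 0.9, 0.1]
gripper_width: 0.602
gripper_force: 0.0
```

```bash
python3 - <<'E'
from h import *
go([468.5,-2.5,36.5],-4.3)
E
```

```text
turn -0.0 shift [  0.4  -1.2 103.3] at [467.3  -2.  139.8]
```

Request:
drive_tool(
  moves=[
    {"delta_pos": [0, -1.2, 25], "turn": 0, "claw": 0.6},
    {"delta_pos": [0, 0, 35], "turn": 0, "claw": 0.6},
    {"delta_pos": [0, 0, 28], "turn": 0, "claw": 0.6},
    {"delta_pos": [0, 0, 15.3], "turn": 0, "claw": 0.6},
    {"delta_pos": [0, 0, 0], "turn": 0, "claw": 0.6},
    {"delta_pos": [0, 0, 0], "turn": 0, "claw": 0},
    {"delta_pos": [0, 0, 0], "turn": 0, "claw": 0},
    {"delta_pos": [0, 0, 0], "turn": 0, "claw": 0},
    {"delta_pos": [0, 0, 0], "turn": 0, "claw": 0},
    {"delta_pos": [0, 0, 0], "turn": 0, "claw": 0},
    {"delta_pos": [0, 0, 0], "turn": 0, "claw": 0},
    {"delta_pos": [0, 0, 0], "turn": 0, "claw": 0},
  ],
)

```text
time_s: 13.4
tcp_pos: [0.4682, -0.0018, 0.0367]
ee_rot: [[-0.075, -0.997, 0.0], [-0.997, 0.075, 0.0], [-0.0, -0.0, -1.0]]
wrist_force: [-0.6, 1.0, 2.2]
gripper_width: 0.135
gripper_force: 30.0
```

Request:
drive_tool(
  moves=[
    {"delta_pos": [0, 0, 0], "turn": 0, "claw": 0},
    {"delta_pos": [0, 0, -10], "turn": 0, "claw": 0},
    {"delta_pos": [0, 0, -20], "turn": 0, "claw": 0},
    {"delta_pos": [0, 0, -25], "turn": 0, "claw": 0},
    {"delta_pos": [0, 0, -25], "turn": 0, "claw": 0},
    {"delta_pos": [0, 0, -15], "turn": 0, "claw": 0},
    {"delta_pos": [0, 0, -8], "turn": 0, "claw": 0},
    {"delta_pos": [0, 0, 0], "turn": -0.032, "claw": 0},
    {"delta_pos": [0, 0, 0], "turn": 0, "claw": 0},
  ],
)

```text
time_s: 14.52
tcp_pos: [0.4675, -0.002, 0.1389]
ee_rot: [[-0.043, -0.999, -0.002], [-0.999, 0.043, -0.0], [0.0, 0.002, -1.0]]
wrist_force: [-0.7, -0.4, -1.1]
gripper_width: 0.135
gripper_force: 30.0
```

```bash
python3 - <<'E'
from m import *
go([636.5,-97,140],-2.45)
hearts({'side':cap('side')},.035,.22,['red'])
E
```

```text
turn -0.0 shift [  87.7 -172.9   -1.1] at [467.5  -2.  138.9]
red side px [306, 170, 7, 24, 135] med [0.467 0.009 0.171] rect [467.1   9. ] [39.2 13.7] 88.1 zmax 0.216
```

Request:
drive_tool(
  moves=[
    {"delta_pos": [4.7, -9, 0], "turn": 0, "claw": 0},
    {"delta_pos": [11, -22, 0], "turn": 0, "claw": 0},
    {"delta_pos": [15, -29, 0], "turn": 0, "claw": 0},
    {"delta_pos": [15, -30, 0], "turn": 0, "claw": 0},
    {"delta_pos": [15, -30, 0], "turn": 0, "claw": 0},
    {"delta_pos": [13, -25, 0], "turn": 0, "claw": 0},
    {"delta_pos": [10, -19, 0], "turn": 0, "claw": 0},
    {"delta_pos": [4, -9, 0], "turn": 0, "claw": 0},
    {"delta_pos": [0, 0, 0], "turn": 0, "claw": 0},
    {"delta_pos": [0, 0, 0], "turn": 0, "claw": 0},
    {"delta_pos": [0, 0, 0], "turn": 0, "claw": 0},
  ],
)

```text
time_s: 15.95
tcp_pos: [0.6367, -0.0965, 0.1399]
ee_rot: [[-0.042, -0.999, 0.0], [-0.999, 0.042, 0.0], [-0.0, -0.0, -1.0]]
wrist_force: [-0.0, 0.0, -0.7]
gripper_width: 0.136
gripper_force: 30.0
```

```bash
python3 - <<'E'
from m import *
go([636.5,-97,37],-2.45)
hearts({'side':cap('side')},.035,.22,['red','green'])
E
```

```text
turn 0.0 shift [  0.5   0.2 102.9] at [636.7 -96.5 139.9]
red side px [231, 139, 9, 25, 130] med [ 0.636 -0.086  0.171] rect [636.6 -86.4] [16.  51.1] 2.8 zmax 0.218
```

Request:
drive_tool(
  moves=[
    {"delta_pos": [0.5, 0, 20], "turn": 0, "claw": 0},
    {"delta_pos": [0, 0, 28], "turn": 0, "claw": 0},
    {"delta_pos": [0, 0, 25], "turn": 0, "claw": 0},
    {"delta_pos": [0, 0, 15], "turn": 0, "claw": 0},
    {"delta_pos": [0, 0, 8], "turn": 0, "claw": 0},
    {"delta_pos": [0, 0, 4], "turn": 0, "claw": 0},
    {"delta_pos": [0, 0, 1], "turn": 0, "claw": 0},
    {"delta_pos": [0, 0, 1], "turn": 0, "claw": 0},
    {"delta_pos": [0, 0, 0.7], "turn": 0, "claw": 0},
    {"delta_pos": [0, 0, 0.5], "turn": 0, "claw": 0},
    {"delta_pos": [0, 0, 0], "turn": 0, "claw": 0},
    {"delta_pos": [0, 0, 0], "turn": 0, "claw": 0},
  ],
)

```text
time_s: 17.5
tcp_pos: [0.6373, -0.0974, 0.0368]
ee_rot: [[-0.043, -0.999, 0.0], [-0.999, 0.043, -0.0], [0.0, -0.0, -1.0]]
wrist_force: [-1.5, 1.7, 1.4]
gripper_width: 0.135
gripper_force: 30.0
```

Request:
drive_tool(
  moves=[
    {"delta_pos": [0, 0, 0.3], "turn": 0, "claw": 0},
    {"delta_pos": [0, 0, 0], "turn": 0, "claw": 0.3},
    {"delta_pos": [0, 0, 0], "turn": 0, "claw": 0.6},
    {"delta_pos": [0, 0, 0], "turn": 0, "claw": 0.6},
    {"delta_pos": [0, 0, 0], "turn": 0, "claw": 0.6},
    {"delta_pos": [0, 0, 0], "turn": 0, "claw": 0.6},
    {"delta_pos": [0, 0, -15], "turn": 0, "claw": 0.6},
    {"delta_pos": [0, 0, -30], "turn": 0, "claw": 0.6},
    {"delta_pos": [0, 0, -35], "turn": 0, "claw": 0.6},
    {"delta_pos": [0, 0, -24], "turn": 0, "claw": 0.6},
    {"delta_pos": [0, 0, 0], "turn": 0, "claw": 0.6},
    {"delta_pos": [0, 0, 0], "turn": 0, "claw": 0.6},
  ],
)

```text
time_s: 19.0
tcp_pos: [0.6365, -0.0973, 0.1397]
ee_rot: [[-0.043, -0.999, -0.001], [-0.999, 0.043, 0.0], [-0.0, 0.001, -1.0]]
wrist_force: [-0.2, -0.8, -0.6]
gripper_width: 0.601
gripper_force: 0.0
```

```bash
python3 - <<'E'
from m import *
go([473,-63,140],4.3)
hearts({'side':cap('side')},.035,.22,['red','green','blue'])
wm(cap('wrist'))
E
```

```text
turn -0.118 shift [-46.5 160.5  -0.3] at [636.5 -97.3 139.7]
red side px [234, 169, 8, 20, 115] med [ 0.636 -0.084  0.071] rect [636.5 -94.5] [50.8 13.7] 87.5 zmax 0.079
green side px [238, 151, 5, 13, 40] med [ 0.633 -0.164  0.073] rect [ 632.9 -162.1] [39.7  8.8] 89.2 zmax 0.076
blue side px [273, 129, 17, 13, 153] med [ 0.53  -0.263  0.057] rect [ 531.3 -265. ] [43.8 19.9] 24.3 zmax 0.072
blue side px [302, 179, 5, 18, 66] med [ 0.473 -0.056  0.072] rect [473.3 -60.7] [ 9.2 47.2] 3.5 zmax 0.077
red heart 967 [637.9 -99.4] [48.5 11.7] 87.7 0.0745
yellow heart 569 [ 467.3 -137.3] [13.2 43.7] 1.9 0.0748
blue heart 406 [475.1 -74.3] [13.1 32. ] 3.7 0.0739
blue swatch 720 [519.3 -70.9] [43.6 17.9] 88.4 0.0157
green heart 1125 [ 635.  -167.1] [47.8 11.4] 87.6 0.0745
rack 5260 ((638.1073608398438, -82.87187194824219), (255.314453125, 73.93128204345703), 87.66878509521484)
```

Request:
drive_tool(
  moves=[
    {"delta_pos": [0, 0, 0], "turn": -0.118, "claw": 0.6},
    {"delta_pos": [-3.5, 11.5, 0], "turn": 0, "claw": 0.6},
    {"delta_pos": [-7, 24, 0], "turn": 0, "claw": 0.6},
    {"delta_pos": [-9, 31, 0], "turn": 0, "claw": 0.6},
    {"delta_pos": [-9, 31, 0], "turn": 0, "claw": 0.6},
    {"delta_pos": [-8, 28, 0], "turn": 0, "claw": 0.6},
    {"delta_pos": [-6, 21, 0], "turn": 0, "claw": 0.6},
    {"delta_pos": [-4, 14, 0], "turn": 0, "claw": 0.6},
    {"delta_pos": [0, 0, 0], "turn": 0, "claw": 0.6},
    {"delta_pos": [0, 0, 0], "turn": 0, "claw": 0.6},
  ],
)

```text
time_s: 20.35
tcp_pos: [0.4743, -0.0631, 0.1402]
ee_rot: [[0.075, -0.997, 0.001], [-0.997, -0.075, -0.0], [0.0, -0.001, -1.0]]
wrist_force: [0.2, 0.3, 0.0]
gripper_width: 0.602
gripper_force: 0.0
```

```bash
python3 - <<'E'
from h import *
go([473.3,-63,36.5],4.2)
E
```

```text
turn 0.002 shift [-1.000e-01  1.000e+00  1.037e+02] at [474.3 -63.1 140.2]
```

Request:
drive_tool(
  moves=[
    {"delta_pos": [0, 0.5, 25], "turn": 0, "claw": 0.6},
    {"delta_pos": [0, 0, 35], "turn": 0, "claw": 0.6},
    {"delta_pos": [0, 0, 28], "turn": 0, "claw": 0.6},
    {"delta_pos": [0, 0, 15.5], "turn": 0, "claw": 0.6},
    {"delta_pos": [0, 0, 0], "turn": 0, "claw": 0.6},
    {"delta_pos": [0, 0, 0], "turn": 0, "claw": 0},
    {"delta_pos": [0, 0, 0], "turn": 0, "claw": 0},
    {"delta_pos": [0, 0, 0], "turn": 0, "claw": 0},
    {"delta_pos": [0, 0, 0], "turn": 0, "claw": 0},
    {"delta_pos": [0, 0, 0], "turn": 0, "claw": 0},
    {"delta_pos": [0, 0, 0], "turn": 0, "claw": 0},
    {"delta_pos": [0, 0, 0], "turn": 0, "claw": 0},
  ],
)

```text
time_s: 21.85
tcp_pos: [0.4731, -0.0631, 0.0367]
ee_rot: [[0.075, -0.997, 0.0], [-0.997, -0.075, -0.0], [0.0, -0.0, -1.0]]
wrist_force: [-0.0, 0.1, 2.1]
gripper_width: 0.133
gripper_force: 30.0
```

Request:
drive_tool(
  moves=[
    {"delta_pos": [0, 0, 0], "turn": 0, "claw": 0},
    {"delta_pos": [0, 0, -10], "turn": 0, "claw": 0},
    {"delta_pos": [0, 0, -20], "turn": 0, "claw": 0},
    {"delta_pos": [0, 0, -25], "turn": 0, "claw": 0},
    {"delta_pos": [0, 0, -25], "turn": 0, "claw": 0},
    {"delta_pos": [0, 0, -15], "turn": 0, "claw": 0},
    {"delta_pos": [0, 0, -8], "turn": 0, "claw": 0},
    {"delta_pos": [0, 0, 0], "turn": 0.118, "claw": 0},
    {"delta_pos": [0, 0, 0], "turn": 0, "claw": 0},
  ],
)

```text
time_s: 22.98
tcp_pos: [0.4727, -0.0632, 0.1394]
ee_rot: [[-0.042, -0.999, -0.001], [-0.999, 0.042, 0.0], [0.0, 0.001, -1.0]]
wrist_force: [-0.8, -0.7, -0.6]
gripper_width: 0.14
gripper_force: 30.0
```

```bash
python3 - <<'E'
from m import *
go([639.5,-29,140],-2.45)
hearts({'side':cap('side')},.035,.22,['blue'])
E
```

```text
turn 0.001 shift [ -41.3 -165.2   -0.6] at [472.7 -63.2 139.4]
blue side px [235, 123, 9, 15, 65] med [ 0.645 -0.27   0.068] rect [ 642.8 -277.6] [47.5 13.5] 74.7 zmax 0.072
blue side px [304, 150, 5, 17, 81] med [ 0.472 -0.049  0.175] rect [471.8 -55.6] [42.7  9.3] 88.6 zmax 0.179
```

Request:
drive_tool(
  moves=[
    {"delta_pos": [-2.3, -9, 0], "turn": 0, "claw": 0},
    {"delta_pos": [-6, -22, 0], "turn": 0, "claw": 0},
    {"delta_pos": [-7, -29, 0], "turn": 0, "claw": 0},
    {"delta_pos": [-7, -29, 0], "turn": 0, "claw": 0},
    {"delta_pos": [-7, -28, 0], "turn": 0, "claw": 0},
    {"delta_pos": [-6, -23, 0], "turn": 0, "claw": 0},
    {"delta_pos": [-4, -17, 0], "turn": 0, "claw": 0},
    {"delta_pos": [-2, -8, 0], "turn": 0, "claw": 0},
    {"delta_pos": [0, 0, 0], "turn": 0, "claw": 0},
    {"delta_pos": [0, 0, 0], "turn": 0, "claw": 0},
    {"delta_pos": [0, 0, 0], "turn": 0, "claw": 0},
  ],
)

```text
time_s: 24.4
tcp_pos: [0.6392, -0.0291, 0.1398]
ee_rot: [[-0.043, -0.999, 0.0], [-0.999, 0.043, 0.0], [-0.0, -0.0, -1.0]]
wrist_force: [0.3, 0.3, -0.5]
gripper_width: 0.136
gripper_force: 30.0
```

```bash
python3 - <<'E'
from m import *
go([639.5,-29.5,36.5],-2.45)
E
```

```text
turn -0.0 shift [  0.4  -0.3 103.3] at [639.2 -29.1 139.8]
```

Request:
drive_tool(
  moves=[
    {"delta_pos": [0.5, 0, 20], "turn": 0, "claw": 0},
    {"delta_pos": [0, 0, 28], "turn": 0, "claw": 0},
    {"delta_pos": [0, 0, 25], "turn": 0, "claw": 0},
    {"delta_pos": [0, 0, 15], "turn": 0, "claw": 0},
    {"delta_pos": [0, 0, 8], "turn": 0, "claw": 0},
    {"delta_pos": [0, 0, 4], "turn": 0, "claw": 0},
    {"delta_pos": [0, 0, 1], "turn": 0, "claw": 0},
    {"delta_pos": [0, 0, 1], "turn": 0, "claw": 0},
    {"delta_pos": [0, 0, 0.7], "turn": 0, "claw": 0},
    {"delta_pos": [0, 0, 0.5], "turn": 0, "claw": 0},
    {"delta_pos": [0, 0, 0], "turn": 0, "claw": 0},
    {"delta_pos": [0, 0, 0], "turn": 0, "claw": 0},
  ],
)

```text
time_s: 25.9
tcp_pos: [0.6399, -0.0294, 0.0368]
ee_rot: [[-0.043, -0.999, 0.001], [-0.999, 0.043, -0.0], [-0.0, -0.001, -1.0]]
wrist_force: [-1.2, -0.0, 2.3]
gripper_width: 0.133
gripper_force: 30.0
```

Request:
drive_tool(
  moves=[
    {"delta_pos": [0, 0, 0.2], "turn": 0, "claw": 0},
    {"delta_pos": [0, 0, 0], "turn": 0, "claw": 0.3},
    {"delta_pos": [0, 0, 0], "turn": 0, "claw": 0.6},
    {"delta_pos": [0, 0, 0], "turn": 0, "claw": 0.6},
    {"delta_pos": [0, 0, 0], "turn": 0, "claw": 0.6},
    {"delta_pos": [0, 0, 0], "turn": 0, "claw": 0.6},
    {"delta_pos": [0, 0, -15], "turn": 0, "claw": 0.6},
    {"delta_pos": [0, 0, -30], "turn": 0, "claw": 0.6},
    {"delta_pos": [0, 0, -35], "turn": 0, "claw": 0.6},
    {"delta_pos": [0, 0, -24], "turn": 0, "claw": 0.6},
    {"delta_pos": [0, 0, 0], "turn": 0, "claw": 0.6},
    {"delta_pos": [0, 0, 0], "turn": 0, "claw": 0.6},
  ],
)

```text
time_s: 27.4
tcp_pos: [0.6391, -0.0294, 0.1398]
ee_rot: [[-0.043, -0.999, -0.001], [-0.999, 0.043, 0.0], [-0.0, 0.001, -1.0]]
wrist_force: [-0.1, -0.4, 0.2]
gripper_width: 0.602
gripper_force: 0.0
```

```bash
python3 - <<'E'
from m import *
go([466.5,-137,140],4.5)
hearts({'side':cap('side')},.035,.22)
d=cap('wrist');save(d,'w4.png');wm(d)
E
```

```text
turn -0.122 shift [ 93.7 180.5  -0.2] at [639.1 -29.4 139.8]
red side px [234, 169, 7, 20, 107] med [ 0.635 -0.085  0.071] rect [636.  -93.8] [51.6 12.4] 87.7 zmax 0.079
yellow side px [304, 159, 6, 13, 67] med [ 0.466 -0.132  0.073] rect [ 465.2 -133.9] [11.5 44.5] 5.9 zmax 0.077
blue side px [275, 129, 15, 13, 143] med [ 0.53  -0.263  0.06 ] rect [ 526.9 -265.5] [19.1 37.6] 89.0 zmax 0.073
blue side px [231, 189, 7, 19, 92] med [ 0.639 -0.019  0.073] rect [639.5 -26.8] [49.6 13. ] 88.8 zmax 0.077
green side px [237, 161, 5, 5, 22] med [ 0.635 -0.142  0.068] rect [ 634.9 -142.6] [10.4 10.2] 3.4 zmax 0.074
red heart 1162 [637.9 -99. ] [48.5 11.9] 87.5 0.0745
red swatch 762 [519.4  -1.9] [46.3 20.9] 89.2 0.0157
yellow heart 547 [ 467.  -137.3] [13.9 42.8] 3.0 0.075
yellow swatch 758 [ 517. -139.] [20.8 45.5] 0.6 0.0156
blue heart 944 [640.  -32.6] [49.1 11.2] 87.1 0.0745
blue swatch 792 [519.2 -70.5] [43.4 18.5] 89.7 0.0158
green heart 1036 [ 634.9 -165.4] [47.  11.8] 87.9 0.0746
rack 6861 ((638.9567260742188, -62.88468933105469), (291.2667236328125, 73.6538314819336), 87.63737487792969)
```

View pics/w4.png

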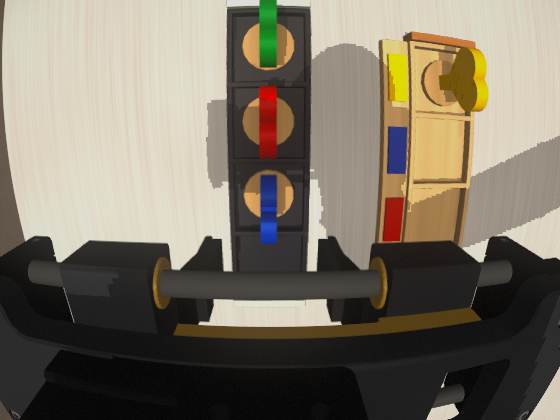

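Green, red and blue have their feet seated in rack pockets, at about (268,45), (268,120) and (268,190). Yellow is left, at (465,80).

Request:
drive_tool(
  moves=[
    {"delta_pos": [0, 0, 0], "turn": -0.122, "claw": 0.6},
    {"delta_pos": [5.7, 11.5, 0], "turn": 0, "claw": 0.6},
    {"delta_pos": [13, 24, 0], "turn": 0, "claw": 0.6},
    {"delta_pos": [16, 31, 0], "turn": 0, "claw": 0.6},
    {"delta_pos": [16, 31, 0], "turn": 0, "claw": 0.6},
    {"delta_pos": [15, 29, 0], "turn": 0, "claw": 0.6},
    {"delta_pos": [14, 27, 0], "turn": 0, "claw": 0.6},
    {"delta_pos": [9, 18, 0], "turn": 0, "claw": 0.6},
    {"delta_pos": [4, 9, 0], "turn": 0, "claw": 0.6},
    {"delta_pos": [0, 0, 0], "turn": 0, "claw": 0.6},
    {"delta_pos": [0, 0, 0], "turn": 0, "claw": 0.6},
  ],
)

```text
time_s: 28.88
tcp_pos: [0.4679, -0.1359, 0.1402]
ee_rot: [[0.079, -0.997, 0.001], [-0.997, -0.079, -0.0], [0.0, -0.001, -1.0]]
wrist_force: [0.1, 0.3, -0.6]
gripper_width: 0.599
gripper_force: 0.0
```

```bash
python3 - <<'E'
from m import *
go([466.3,-136,36.5],4.5)
E
```

```text
turn 0.001 shift [ -0.    1.6 103.7] at [ 467.9 -135.9  140.2]
```

Request:
drive_tool(
  moves=[
    {"delta_pos": [0, 1, 25], "turn": 0, "claw": 0.6},
    {"delta_pos": [0, 0, 35], "turn": 0, "claw": 0.6},
    {"delta_pos": [0, 0, 28], "turn": 0, "claw": 0.6},
    {"delta_pos": [0, 0, 15.5], "turn": 0, "claw": 0.6},
    {"delta_pos": [0, 0, 0], "turn": 0, "claw": 0.6},
    {"delta_pos": [0, 0, 0], "turn": 0, "claw": 0},
    {"delta_pos": [0, 0, 0], "turn": 0, "claw": 0},
    {"delta_pos": [0, 0, 0], "turn": 0, "claw": 0},
    {"delta_pos": [0, 0, 0], "turn": 0, "claw": 0},
    {"delta_pos": [0, 0, 0], "turn": 0, "claw": 0},
    {"delta_pos": [0, 0, 0], "turn": 0, "claw": 0},
    {"delta_pos": [0, 0, 0], "turn": 0, "claw": 0},
  ],
)

```text
time_s: 30.38
tcp_pos: [0.4661, -0.1362, 0.0369]
ee_rot: [[0.079, -0.997, 0.0], [-0.997, -0.079, -0.0], [0.0, -0.0, -1.0]]
wrist_force: [0.2, 0.5, 3.3]
gripper_width: 0.135
gripper_force: 30.0
```

Request:
drive_tool(
  moves=[
    {"delta_pos": [0, 0, 0], "turn": 0, "claw": 0},
    {"delta_pos": [0, 0, -10], "turn": 0, "claw": 0},
    {"delta_pos": [0, 0, -20], "turn": 0, "claw": 0},
    {"delta_pos": [0, 0, -25], "turn": 0, "claw": 0},
    {"delta_pos": [0, 0, -25], "turn": 0, "claw": 0},
    {"delta_pos": [0, 0, -15], "turn": 0, "claw": 0},
    {"delta_pos": [0, 0, -8], "turn": 0, "claw": 0},
    {"delta_pos": [0, 0, 0], "turn": 0.121, "claw": 0},
    {"delta_pos": [0, 0, 0], "turn": 0, "claw": 0},
  ],
)

```text
time_s: 31.5
tcp_pos: [0.4657, -0.1362, 0.1394]
ee_rot: [[-0.041, -0.999, -0.001], [-0.999, 0.041, 0.0], [-0.0, 0.001, -1.0]]
wrist_force: [-1.0, 0.1, -0.7]
gripper_width: 0.135
gripper_force: 30.0
```

```bash
python3 - <<'E'
from m import *
go([642.4,39,140],-2.45)
hearts({'side':cap('side')},.035,.22,['yellow'])
E
```

```text
turn 0.002 shift [-182.6 -169.1   -0.6] at [ 465.7 -136.2  139.4]
```

Request:
drive_tool(
  moves=[
    {"delta_pos": [-10, -9, 0], "turn": 0, "claw": 0},
    {"delta_pos": [-22, -20, 0], "turn": 0, "claw": 0},
    {"delta_pos": [-28, -26, 0], "turn": 0, "claw": 0},
    {"delta_pos": [-28, -26, 0], "turn": 0, "claw": 0},
    {"delta_pos": [-28, -26, 0], "turn": 0, "claw": 0},
    {"delta_pos": [-27, -25, 0], "turn": 0, "claw": 0},
    {"delta_pos": [-22, -20, 0], "turn": 0, "claw": 0},
    {"delta_pos": [-12.5, -12, 0], "turn": 0, "claw": 0},
    {"delta_pos": [-5, -5, 0], "turn": 0, "claw": 0},
    {"delta_pos": [0, 0, 0], "turn": 0, "claw": 0},
    {"delta_pos": [0, 0, 0], "turn": 0, "claw": 0},
  ],
)

```text
time_s: 32.92
tcp_pos: [0.642, 0.0384, 0.1398]
ee_rot: [[-0.043, -0.999, -0.0], [-0.999, 0.043, -0.0], [0.0, 0.0, -1.0]]
wrist_force: [-0.6, 0.7, -0.2]
gripper_width: 0.133
gripper_force: 30.0
```

```bash
python3 - <<'E'
from m import *
go([642.4,39,36.5],-2.45)
cols['yellow']=[(20,36)]
hearts({'side':cap('side')},.035,.22,['yellow'])
E
```

```text
turn 0.0 shift [ -0.6  -0.4 103.3] at [642.   38.4 139.8]
yellow side px [224, 184, 9, 24, 137] med [0.642 0.051 0.171] rect [643.2  48.9] [15.4 36.6] 4.8 zmax 0.182
```

Request:
drive_tool(
  moves=[
    {"delta_pos": [0, 0, 20], "turn": 0, "claw": 0},
    {"delta_pos": [0, 0, 28], "turn": 0, "claw": 0},
    {"delta_pos": [0, 0, 25], "turn": 0, "claw": 0},
    {"delta_pos": [0, 0, 15], "turn": 0, "claw": 0},
    {"delta_pos": [0, 0, 8], "turn": 0, "claw": 0},
    {"delta_pos": [0, 0, 4], "turn": 0, "claw": 0},
    {"delta_pos": [0, 0, 1], "turn": 0, "claw": 0},
    {"delta_pos": [0, 0, 1], "turn": 0, "claw": 0},
    {"delta_pos": [0, 0, 0.7], "turn": 0, "claw": 0},
    {"delta_pos": [0, 0, 0.5], "turn": 0, "claw": 0},
    {"delta_pos": [0, 0, 0], "turn": 0, "claw": 0},
    {"delta_pos": [0, 0, 0], "turn": 0, "claw": 0},
  ],
)

```text
time_s: 34.48
tcp_pos: [0.6428, 0.0391, 0.0369]
ee_rot: [[-0.042, -0.999, 0.001], [-0.999, 0.042, 0.0], [-0.0, -0.001, -1.0]]
wrist_force: [-0.5, 0.4, 1.8]
gripper_width: 0.134
gripper_force: 30.0
```

Request:
drive_tool(
  moves=[
    {"delta_pos": [0, 0, 0.2], "turn": 0, "claw": 0},
    {"delta_pos": [0, 0, 0], "turn": 0, "claw": 0.3},
    {"delta_pos": [0, 0, 0], "turn": 0, "claw": 0.6},
    {"delta_pos": [0, 0, 0], "turn": 0, "claw": 0.6},
    {"delta_pos": [0, 0, 0], "turn": 0, "claw": 0.6},
    {"delta_pos": [0, 0, 0], "turn": 0, "claw": 0.6},
    {"delta_pos": [0, 0, -15], "turn": 0, "claw": 0.6},
    {"delta_pos": [0, 0, -30], "turn": 0, "claw": 0.6},
    {"delta_pos": [0, 0, -35], "turn": 0, "claw": 0.6},
    {"delta_pos": [0, 0, -24], "turn": 0, "claw": 0.6},
    {"delta_pos": [0, 0, 0], "turn": 0, "claw": 0.6},
    {"delta_pos": [0, 0, 0], "turn": 0, "claw": 0.6},
  ],
)

```text
time_s: 35.98
tcp_pos: [0.642, 0.039, 0.1399]
ee_rot: [[-0.042, -0.999, -0.001], [-0.999, 0.042, 0.0], [-0.0, 0.001, -1.0]]
wrist_force: [0.4, 0.6, -0.9]
gripper_width: 0.6
gripper_force: 0.0
```

Request:
drive_tool(
  moves=[
    {"delta_pos": [0, 20, -20], "turn": 0, "claw": 0.6},
    {"delta_pos": [0, 40, -20], "turn": 0, "claw": 0.6},
    {"delta_pos": [0, 40, -20], "turn": 0, "claw": 0.6},
    {"delta_pos": [0, 40, 0], "turn": 0, "claw": 0.6},
    {"delta_pos": [0, 20, 0], "turn": 0, "claw": 0.6},
    {"delta_pos": [0, 0, 0], "turn": 0, "claw": 0.6},
    {"delta_pos": [0, 0, 0], "turn": 0, "claw": 0.6},
  ],
)

```text
time_s: 36.85
tcp_pos: [0.4832, 0.0458, 0.1998]
ee_rot: [[-0.042, -0.999, -0.001], [-0.999, 0.042, -0.0], [0.0, 0.001, -1.0]]
wrist_force: [0.5, 1.4, 0.2]
gripper_width: 0.601
gripper_force: 0.0
```

```bash
python3 - <<'E'
from m import *
d=cap('side');cv2.imwrite('pics/fin.png',cv2.resize(d['color'][60:400,80:400,::-1],None,fx=1.75,fy=1.75))
hearts({'side':d,'scene':cap('scene')},.035,.22)
s=monitor.sense();print(s['wrist_force'],s['gripper_width'])
E
```

```text
red side px [234, 169, 8, 20, 114] med [ 0.635 -0.086  0.07 ] rect [636.4 -94.2] [50.3 13.1] 87.3 zmax 0.077
red scene px [234, 204, 12, 16, 118] med [ 0.642 -0.092  0.066] rect [637.9 -95. ] [52.4 13.6] 89.1 zmax 0.079
yellow side px [228, 211, 7, 16, 85] med [0.642 0.043 0.073] rect [641.4  40.8] [46.9 12.2] 87.7 zmax 0.08
yellow scene px [260, 231, 10, 10, 44] med [0.644 0.046 0.074] rect [643.   43.3] [39.3 11.5] 85.3 zmax 0.079
blue side px [235, 123, 9, 15, 67] med [ 0.645 -0.272  0.067] rect [ 643.3 -276.3] [44.4 12.2] 73.4 zmax 0.073
blue side px [231, 189, 7, 19, 91] med [ 0.639 -0.018  0.073] rect [638.7 -26.6] [47.7 12.1] 87.2 zmax 0.077
blue scene px [234, 169, 11, 11, 87] med [ 0.534 -0.264  0.058] rect [ 533.5 -265.6] [45.1 12.8] 10.6 zmax 0.071
blue scene px [206, 178, 4, 13, 32] med [ 0.648 -0.266  0.066] rect [ 646.7 -273.8] [37.2  7.9] 69.8 zmax 0.071
blue scene px [246, 217, 12, 16, 111] med [ 0.644 -0.023  0.067] rect [640.4 -26.1] [46.7 12.9] 87.2 zmax 0.078
green side px [237, 151, 6, 16, 68] med [ 0.633 -0.153  0.072] rect [ 633.1 -158.1] [43.1 11.7] 83.1 zmax 0.079
green scene px [225, 194, 10, 11, 60] med [ 0.638 -0.153  0.069] rect [ 634.1 -156.2] [37.2 14.9] 88.9 zmax 0.078
[ 0.28435286  1.05068582 -0.33480858] 0.5983633752978259
```

View pics/fin.png

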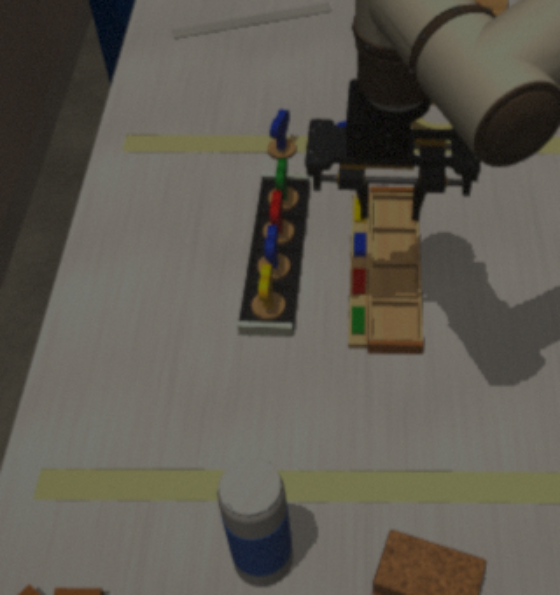

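The final view shows all four hearts upright in the rack, from the right end (top of the picture) green, red, blue and yellow, at x≈270–285, y≈190–300. The tray is empty, and the can and block are where they were.

```bash
python3 -c "
from station import ticket; print(ticket.finish_job())"
```

```text
the job is handed in; nothing more can be done
None
```

The job is handed in: all four hearts stand upright in the drying rack in reverse order (from the right end: green, red, blue, yellow), all released, with about 37 s on the clock; I did not touch the spray can, tape roll or sanding block.

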